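# Turn the mis-set centrifuge rotor until it drops home

### The arm

A 6-joint arm with a two-finger parallel gripper is mounted at the origin on the work surface. World frame = base frame: x ahead of the robot, y to its left, z up, the work surface at z = 0. Lengths are in m, angles in rad, forces in N, time in s.
With the tool pointing down it reaches from about 0.325 to 0.775 m from the base axis. Payload 5.5 kg.
Tool frame: the origin (TCP) lies between the finger pads; the fingertips stand 19 mm ahead of it and the grasp point (between the pads) is the TCP; x points along the fingers, y is the direction in which the jaws open and shut, and the axes are right-handed (so a half turn about x gives the same grasp; the last joint's range is limited). The gripper opens to 85 mm and grips with 20 to 120 N. Pads are 22 mm wide; open, the fingers measure 114 mm over their backs; the gripper's body (76 mm by 85 mm) begins 54 mm behind the grasp point. The pads swing forward as they close: fully open they stand 13 mm farther back than shut.
Start: joints at [-1.229, 0.091, 1.231, -0, 1.82, -0.057], TCP at [0.233, -0.553, 0.25] pointing down, gripper open.
Joint ranges: [-2.87, 2.87], [-0.86, 2.18], [0.17, 2.46], [-1.51, 4.65], [0.06, 2.69], [-2.65, 2.65]. Speed limits (rad/s): [2.57, 2.57, 3.01, 3.14, 3.14, 3.14].

### API

Orientations are given as [roll, pitch, yaw] about the fixed x, y, z axes, in that order (R = Rz(yaw) Ry(pitch) Rx(roll)).
In Python, from bench import env gives the robot as it stands.
- The arm moves only by the tool play_rows, never from a script. Its argument "commands" is a list of rows, each a list of 2 entries, a list of its own where there are three numbers: the shift along the tool's x, y, z in cm, then the turn, a rotation vector about the tool's x, y, z in rad. In form: [[[dx, dy, dz], [wx, wy, wz]], ...]. A call has 1 to 8 rows; each row is the pose to reach, as a shift and turn from the pose measured when the call began, along the tool's axes at that moment; what a row does not reach only later rows make up. A row lasts 1/10 s, in which the tool goes at most 50 mm and 8.59 degrees, less where a joint would pass 70% of its speed; a pose out of reach is approached as far as the arm can. A call with a gripper value outside its range is refused whole. "claw" is the gripper command: -1 is shut, 1 is fully open, values between are in proportion, set as the call begins (left out, the last holds). The fingers move at their own pace and stop on an object; the grip force is fixed at half the most. Time passes only in rows, so rows that repeat a pose let the fingers close. It gives the time, the measured TCP pose, the force and the opening at its end, in the units of the state.
- env.read_state(): the state, without advancing time (a new reading comes with each control period).
- env.read_camera(name): name is "side" or "top" or "wrist"; returns the picture (480x640x3 uint8, red, green, blue); there is no depth.
- env.calibration(name): a dict with "intrinsics" (3x3 intrinsics, pixels), "camera_from_world" (4x4, takes a point from world to camera coordinates); the wrist camera has in their place "mount" (4x4, takes a point from camera to tool coordinates, whose origin is the TCP and whose axes are the tool frame's). Camera axes: x right, y down, z forward; pixel columns grow to the right and rows downward; lengths in m; the calibration is good to about 2 mm. The wrist camera is an equidistant fisheye: a pixel r from the principal point sees the ray r / f radians off the axis. A picture is of the moment at which its call begins: read the wrist's pose just before it. calibration takes no time and is no camera call.
- env.job_done(): hands the job in, once; it reports no verdict.
The state is a dict: "t": time; "q": joint angles; "joint_vel": joint speeds; "effort": joint torques, N m; "ee_pos": TCP position; "tool_rot": TCP orientation; "force": force on the tool from outside, world axes, zero at the start; "ft_torque": the same for the moment, N m; "width": opening from 0.0 (shut) to 1.0 (fully open).
Only numpy, scipy, OpenCV 4.12 (cv2) and the standard library are available. Lean on these libraries where they do the work, as an engineer would, in place of code of your own. Each camera call takes 0.05 s, during which the arm holds its last target.

### The job

On one of the two mini centrifuges the blue rotor has been put on crooked: its three lugs ride on top of the bowl's rim. Take it by its grip bar, press it down lightly and turn it, without lifting it out or forcing it, until the lugs drop into the rim's notches and it sits fully home, flush with the rim, then let go. Leave the grey rotor in the other centrifuge as it is.

Things in the scene. Friction and masses are not known exactly. Their poses are not given: they have to be found in the camera images.
- rotor_blue_grip (a point): Mid-height centre of the blue rotor's grip bar, 60 mm (x) by 18 (y) by 44 tall, z up, standing on a 72 mm disc 22 mm thick. Loose, 0.2-0.4 kg. Three alike white-tipped lugs, 14 mm wide, reach 52 mm out at 0 and +-120 deg from +x; their undersides are 14 mm below the disc's top. Height of this point over the rim top: 36 mm with lugs riding on it, 22 mm fully home, disc top flush with rim.
- unit_a_bowl (a point): Bowl centre at rim-top height (90 mm over the bench) of the fixed white centrifuge, 190 (x) by 150 mm, holding the blue rotor; z up, blue panel on its -x end. Grey rim: 80 mm inner, 112 outer diameter, 22 deep; 3 notches, 30 mm wide inside, 45 outside, at 0 and +-120 deg from +x. Any lug suits any notch, +-10 deg; the nearest is 30 to 60 deg off, either way. Rotor has 4 mm radial play.
- rotor_grey_grip (a point): Centre of the grip bar of a like rotor in grey, already home in the other, identical centrifuge: to be left alone.
There are look-alikes about, which are no part of the job. Leave any brown or pink look-alike of the part that bears rotor_blue_grip alone.

How it is judged:
On the way, in this order (a step that is already met when the one before it is completed fails the run):
1. the blue rotor, still riding on the rim, is pressed down on it by the gripper: at least 5 N between rotor and centrifuge, its own weight included (contact force between rotor_blue and unit_a above 5 N and contact force between the fingers and rotor_blue above 1 N and z of rotor_blue_grip in the frame of unit_a_bowl above 0.031 m), for 0.1 s.
2. the blue rotor has dropped home (z of rotor_blue_grip in the frame of unit_a_bowl below 0.026 m and horizontal distance between rotor_blue_grip and unit_a_bowl below 0.008 m), for 0.2 s.
At the end, for the whole second after the job is handed in: The blue rotor is home in its bowl: its top within 3 mm of the rim's top, within 8 mm of the bowl's centre and 4.5 degrees of level, at rest and released (z of rotor_blue_grip in the frame of unit_a_bowl below 0.025 m and horizontal distance between rotor_blue_grip and unit_a_bowl below 0.008 m and angle between rotor_blue_grip's own z axis and vertical below 0.08 rad and linear speed of rotor_blue below 0.02 m/s); the robot touches nothing.
It fails at once if the blue rotor is lifted more than 25 mm above where it rode on the rim (z of rotor_blue_grip in the frame of unit_a_bowl above 0.061 m).
It fails at once if the rotor is forced: more than 60 N between it and the centrifuge while its lugs still ride on the rim (contact force between rotor_blue and unit_a above 60 N and z of rotor_blue_grip in the frame of unit_a_bowl above 0.031 m).
It fails at once if the grey rotor is moved more than 10 mm (distance of rotor_grey_grip from where it was at the start of the episode above 0.01 m).
It also fails if it takes over 35 s, if anything falls off the work surface, if the arm or the gripper's body presses on something with over 40 N, if the wrist force passes 120 N, or if a joint passes its speed limit or range.

## Working session

There is one attempt and no reset: what is moved stays moved. The work goes in short steps, Python scripts to look and compute and a tool call to move; the robot and the scene stay as the last step left them, time stands still between calls to the robot, and variables do not carry over. Pictures are saved under pics/ and viewed, and the job is handed in when it is done.

Besides the shell and the picture viewer there is one more tool, called after ">>>" by a JSON object that holds its "fn" and its "kwargs", one argument or row to a line. play_rows: Moves the arm, as the interface text tells. Its arguments: {"type":"object","properties":{"commands":{"type":"array"},"claw":{"type":"number"}},"required":["commands"]}

```bash
mkdir -p pics; cat > h.py <<'E'
import numpy as np,cv2
from bench import env
E
python3 - <<'E'
from h import *
s=env.read_state();print({k:np.round(v,3) for k,v in s.items()})
for n in ("top","side","wrist"):
    im=env.read_camera(n);cv2.imwrite(f"pics/{n}0.png",im[:,:,::-1])
    print(n,{k:np.round(v,4).tolist() for k,v in env.calibration(n).items()})
E
```

```text
{'t': np.float64(0.0), 'q': array([-1.229,  0.092,  1.232, -0.   ,  1.82 , -0.057]), 'joint_vel': array([ 0.   , -0.001,  0.   ,  0.   , -0.001,  0.001]), 'effort': array([-2.0000e-03, -4.5873e+01, -4.1802e+01, -0.0000e+00,  1.2000e-02,
       -0.0000e+00]), 'ee_pos': array([ 0.233, -0.553,  0.249]), 'tool_rot': array([-1.612,  1.569,  1.928]), 'force': array([ 0.182, -0.371, -0.209]), 'ft_torque': array([-0.012, -0.064, -0.021]), 'width': np.float64(1.005)}
top {'intrinsics': [[550.3835, 0.0, 315.8755], [0.0, 550.3835, 243.5782], [0.0, 0.0, 1.0]], 'camera_from_world': [[0.0157, -0.9999, 0.005, 0.0597], [-0.976, -0.0164, -0.217, 0.5463], [0.217, -0.0015, -0.9762, 1.1969], [0.0, 0.0, 0.0, 1.0]]}
side {'intrinsics': [[599.2736, 0.0, 317.3498], [0.0, 599.2736, 236.8499], [0.0, 0.0, 1.0]], 'camera_from_world': [[-0.9195, -0.393, -0.0019, 0.5152], [-0.2423, 0.5707, -0.7846, 0.1717], [0.3094, -0.721, -0.62, 1.0827], [0.0, 0.0, 0.0, 1.0]]}
wrist {'intrinsics': [[371.6483, 0.0, 317.6144], [0.0, 371.6483, 232.0478], [0.0, 0.0, 1.0]], 'mount': [[-0.0012, -0.3229, 0.9464, -0.1238], [1.0, -0.001, 0.0009, 0.0009], [0.0007, 0.9464, 0.3229, -0.0821], [0.0, 0.0, 0.0, 1.0]]}
```

View pics/top0.png

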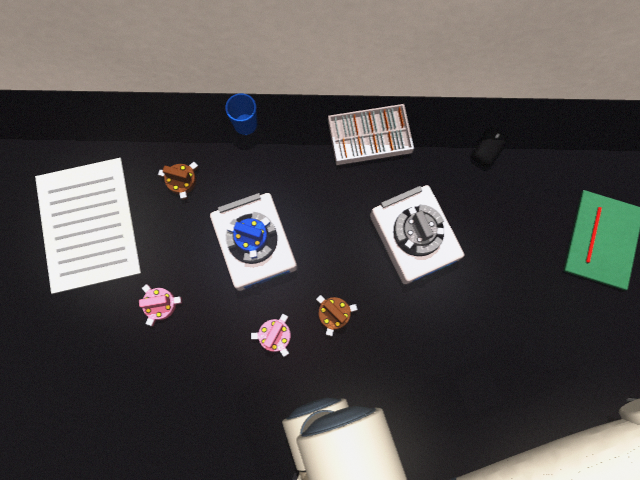

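View pics/side0.png

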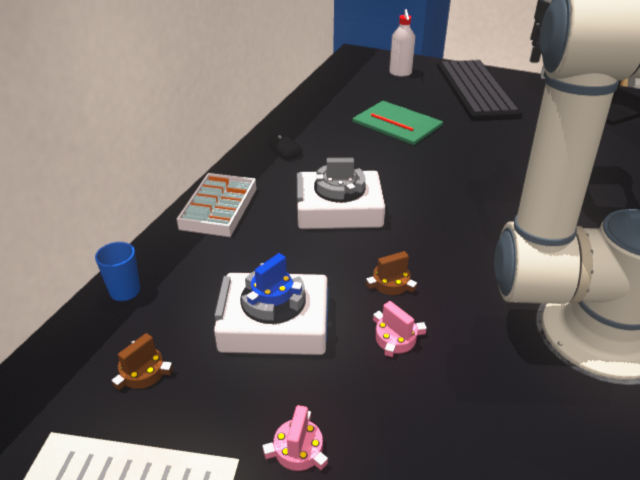

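View pics/wrist0.png

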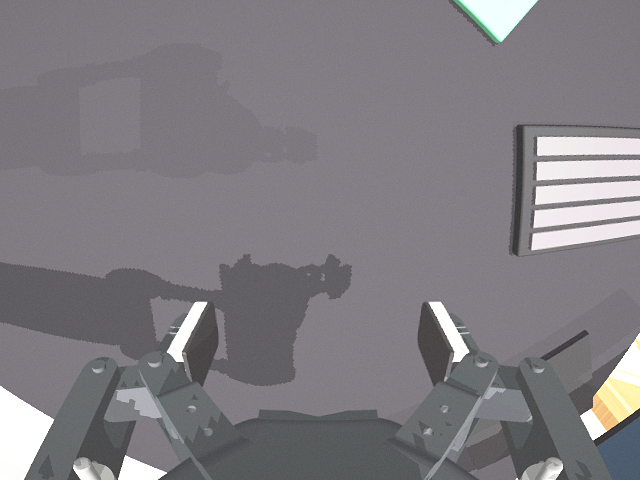

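```bash
python3 - <<'E'
from h import *
a=cv2.imread("pics/top0.png")[185:295,200:310]
b=cv2.imread("pics/side0.png")[245:355,210:335]
cv2.imwrite("pics/z.png",np.hstack([cv2.resize(a,(400,400),interpolation=2),cv2.resize(b,(400,400),interpolation=2)]))
E
```

```text
(no output)
```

View pics/z.png

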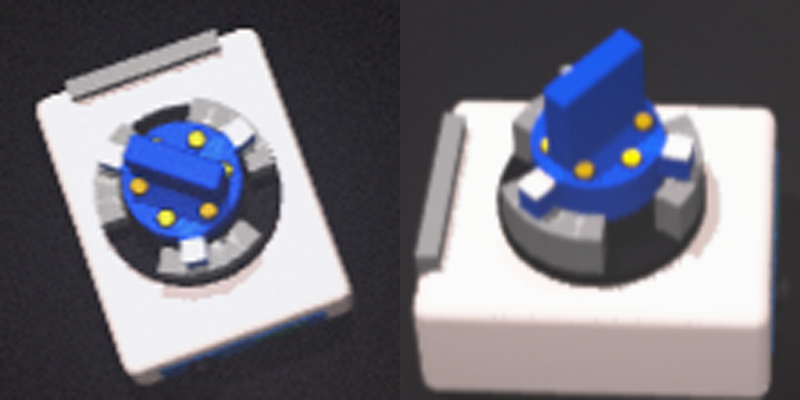

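```bash
cat >> h.py <<'E'
def cast(n,uv,z):
    c=env.calibration(n);K=np.array(c["intrinsics"]);T=np.array(c["camera_from_world"])
    R=T[:3,:3];o=-R.T@T[:3,3]
    d=(R.T@np.linalg.inv(K)@np.c_[np.atleast_2d(uv),np.ones(len(np.atleast_2d(uv)))].T).T
    return o+d*((z-o[2])/d[:,2])[:,None]
E
python3 - <<'E'
from h import *
o=np.array([200,185]);f=110/400
# hand-picked from the zoom: bar top face corners, lug tips (top), rim
P=lambda p:o+(np.array(p)+.5)*f-.5
bar=P([[133,135],[232,172],[222,190],[125,153]])
X=cast("top",bar,.148);print("bar",X.round(4).tolist(),X.mean(0).round(4))
d=(X[0]+X[3]-X[1]-X[2])[:2]/2;print(np.linalg.norm(d),np.degrees(np.arctan2(d[1],d[0])))
L=cast("top",P([[243,130],[194,244]]),.104);print("lugs",L.round(4))
for l in L: 
    e=(l-X.mean(0))[:2];print(np.linalg.norm(e),np.degrees(np.arctan2(e[1],e[0])))
# side bar top
im=cv2.imread("pics/top0.png")
hsv=cv2.cvtColor(im,cv2.COLOR_BGR2HSV)
w=((hsv[...,1]<45)&(hsv[...,2]>190)).astype(np.uint8);w[:,:200]=0;w[:,310:]=0;w[:185]=0;w[300:]=0
c=max(cv2.findContours(w,0,2)[0],key=cv2.contourArea);r=cv2.minAreaRect(c);b=cv2.boxPoints(r)
for z in(.07,.08,.09):
    B=cast("top",b,z);e1=B[1]-B[0];e2=B[2]-B[1]
    print(z,B.mean(0).round(4),np.linalg.norm(e1),np.linalg.norm(e2),[np.degrees(np.arctan2(e[1],e[0])).round(1) for e in(e1,e2)])
# side: bar top corners
q=np.array([210,245])+(np.array([[545,90],[626,28],[642,42],[563,108]])-[400,0]+.5)*[125/400,110/400]-.5
Y=cast("side",q,.148);print("side bar",Y.round(4).tolist(),Y.mean(0).round(4))
d=(Y[0]+Y[3]-Y[1]-Y[2])[:2]/2;print(np.linalg.norm(d),np.degrees(np.arctan2(d[1],d[0])))
E
```

```text
bar [[0.5705, 0.2396, 0.148], [0.5492, 0.1807, 0.148], [0.5383, 0.1861, 0.148], [0.5596, 0.2438, 0.148]] [0.5544 0.2125 0.148 ]
0.06209308300060727 69.89259144504643
lugs [[0.5864 0.1792 0.104 ]
 [0.5148 0.2062 0.104 ]]
0.0462197588614518 -46.22022801800334
0.040080828404295256 -170.89449597574327
0.07 [0.5513 0.2131 0.07  ] 0.14920532612425727 0.18641148924768708 [np.float64(-68.6), np.float64(-159.5)]
0.08 [0.549  0.2119 0.08  ] 0.147978923712543 0.18487926847566027 [np.float64(-68.6), np.float64(-159.5)]
0.09 [0.5467 0.2108 0.09  ] 0.1467525213008287 0.18334704770363341 [np.float64(-68.6), np.float64(-159.5)]
side bar [[0.5703, 0.2393, 0.148], [0.551, 0.183, 0.148], [0.5386, 0.1889, 0.148], [0.556, 0.2466, 0.148]] [0.554  0.2144 0.148 ]
0.05982416938115304 72.11277664443685
```

```bash
cat >> h.py <<'E'
from scipy.spatial.transform import Rotation as Ro
def pose():
    s=env.read_state();return np.array(s["ee_pos"]),Ro.from_euler("xyz",s["tool_rot"])
def rel(p,yaw_y):
    # target: tool x down, tool y at world heading yaw_y (deg)
    t,R=pose();a=np.radians(yaw_y);x=np.array([0,0,-1.]);y=np.array([np.cos(a),np.sin(a),0])
    M=Ro.from_matrix(np.c_[x,y,np.cross(x,y)])
    return (100*R.inv().apply(np.array(p)-t)).round(2),(R.inv()*M).as_rotvec().round(3)
E
python3 - <<'E'
from h import *
t,R=pose();print(t,R.as_matrix().round(3))
for y in(-19,161):print(y,rel([.554,.2135,.25],y))
E
```

```text
[ 0.2329395  -0.55273936  0.24938323] [[-0.001  0.388 -0.922]
 [ 0.001 -0.922 -0.388]
 [-1.    -0.002 -0.   ]]
-19 (array([ 3.000e-02, -5.814e+01, -5.934e+01]), array([-0.84 , -0.001,  0.001]))
161 (array([ 3.000e-02, -5.814e+01, -5.934e+01]), array([2.301e+00, 2.000e-03, 1.000e-03]))
```

>>> {"fn": "play_rows", "kwargs": {
  "commands": [
    [[0,-58.1,-59.3],[-0.84,0,0]],
    [[0,-58.1,-59.3],[-0.84,0,0]],
    [[0,-58.1,-59.3],[-0.84,0,0]],
    [[0,-58.1,-59.3],[-0.84,0,0]],
    [[0,-58.1,-59.3],[-0.84,0,0]],
    [[0,-58.1,-59.3],[-0.84,0,0]],
    [[0,-58.1,-59.3],[-0.84,0,0]],
    [[0,-58.1,-59.3],[-0.84,0,0]]
  ],
  "claw": 1
}}

```text
t: 0.95
ee_pos: [0.3877, -0.1821, 0.2502]
tool_rot: [-2.67, 1.569, 1.71]
force: [0.7, -1.2, 0.1]
width: 0.999
```

```bash
python3 - <<'E'
from h import *
print(pose()[0],rel([.554,.2135,.25],-19))
E
```

```text
[ 0.38771378 -0.18207038  0.25018535] (array([  0.07,   2.81, -42.82]), array([-0.001, -0.001,  0.001]))
```

>>> {"fn": "play_rows", "kwargs": {
  "commands": [
    [[0,2.8,-42.8],[0,0,0]],
    [[0,2.8,-42.8],[0,0,0]],
    [[0,2.8,-42.8],[0,0,0]],
    [[0,2.8,-42.8],[0,0,0]],
    [[0,2.8,-42.8],[0,0,0]],
    [[0,2.8,-42.8],[0,0,0]],
    [[0,2.8,-42.8],[0,0,0]],
    [[0,2.8,-42.8],[0,0,0]]
  ]
}}

```text
t: 1.75
ee_pos: [0.5422, 0.1872, 0.2504]
tool_rot: [-2.568, 1.57, 1.812]
force: [0.7, -1.5, 1.2]
width: 1.002
```

>>> {"fn": "play_rows", "kwargs": {
  "commands": [
    [[0,0.2,-4],[0,0,0]],
    [[0,0.2,-4],[0,0,0]],
    [[0,0.2,-4],[0,0,0]]
  ]
}}

```text
t: 2.05
ee_pos: [0.557, 0.2251, 0.249]
tool_rot: [-1.23, 1.568, -3.131]
force: [-0.3, 0.1, 0.6]
width: 0.998
```

```bash
python3 - <<'E'
from h import *
print(pose()[0],rel([.554,.2135,.20],-19))
cv2.imwrite("pics/w1.png",env.read_camera("wrist")[:,:,::-1])
E
```

```text
[0.55697489 0.2251292  0.24904945] (array([4.91, 0.11, 1.19]), array([0.001, 0.001, 0.002]))
```

View pics/w1.png

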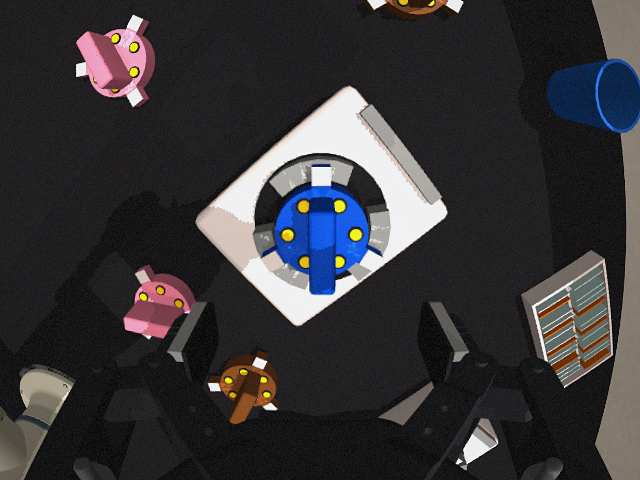

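>>> {"fn": "play_rows", "kwargs": {
  "commands": [
    [[4,0.1,1.2],[0,0,0]],
    [[8,0.1,1.2],[0,0,0]],
    [[10.5,0.1,1.2],[0,0,0]],
    [[12,0.1,1.2],[0,0,0]],
    [[12,0.1,1.2],[0,0,0]],
    [[12,0.1,1.2],[0,0,0]]
  ]
}}

```text
t: 2.7
ee_pos: [0.5544, 0.2121, 0.1316]
tool_rot: [2.814, 1.57, 0.911]
force: [0.5, 0.6, 0.0]
width: 1.002
```

```bash
python3 - <<'E'
from h import *
print(pose()[0],rel([.554,.2135,.129],-19))
a=env.read_camera("wrist")[:,:,::-1]
cv2.imwrite("pics/w2.png",a)
E
```

```text
[0.55438496 0.21210341 0.13156431] (array([ 0.26, -0.08, -0.12]), array([-0.001, -0.001, -0.   ]))
```

View pics/w2.png

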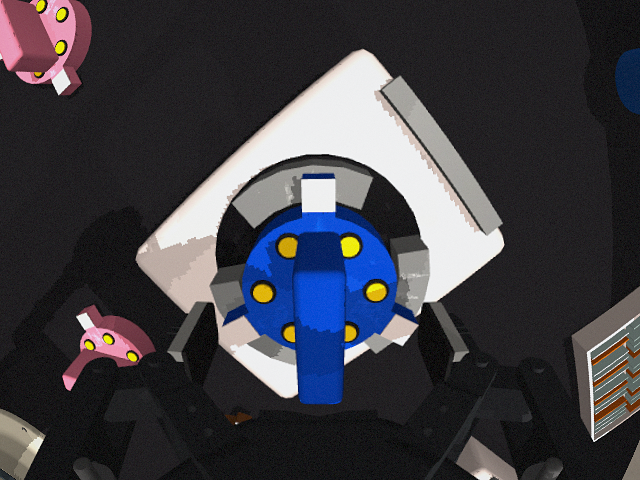

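>>> {"fn": "play_rows", "kwargs": {
  "commands": [
    [[0.2,0,-0.1],[0,0,0]],
    [[0.2,0,-0.1],[0,0,0]],
    [[0.2,0,-0.1],[0,0,0]],
    [[0.2,0,-0.1],[0,0,0]],
    [[0.2,0,-0.1],[0,0,0]],
    [[0.2,0,-0.1],[0,0,0]],
    [[0.2,0,-0.1],[0,0,0]],
    [[0.2,0,-0.1],[0,0,0]]
  ],
  "claw": -1
}}

```text
t: 3.55
ee_pos: [0.5553, 0.2134, 0.1306]
tool_rot: [2.434, 1.568, 0.531]
force: [1.3, -0.4, 2.8]
width: 0.199
```

>>> {"fn": "play_rows", "kwargs": {
  "commands": [
    [[0,0,0],[0,0,0]],
    [[0,0,0],[0,0,0]]
  ]
}}

```text
t: 3.75
ee_pos: [0.5553, 0.2134, 0.1306]
tool_rot: [2.438, 1.568, 0.535]
force: [0.8, -0.3, 1.9]
width: 0.202
```

>>> {"fn": "play_rows", "kwargs": {
  "commands": [
    [[0.1,0,0],[0,0,0]],
    [[0.1,0,0],[0,0,0]],
    [[0.1,0,0],[0,0,0]]
  ]
}}

```text
t: 4.05
ee_pos: [0.5553, 0.2134, 0.1306]
tool_rot: [2.403, 1.567, 0.5]
force: [-0.6, -1.0, 5.2]
width: 0.208
```

>>> {"fn": "play_rows", "kwargs": {
  "commands": [
    [[0.2,0,0],[0,0,0]],
    [[0.2,0,0],[0,0,0]],
    [[0.2,0,0],[0,0,0]],
    [[0.2,0,0],[0,0,0]]
  ]
}}

```text
t: 4.45
ee_pos: [0.5553, 0.2134, 0.1306]
tool_rot: [2.358, 1.566, 0.455]
force: [-2.6, -1.7, 8.6]
width: 0.203
```

>>> {"fn": "play_rows", "kwargs": {
  "commands": [
    [[0.25,0,0],[0.07,0,0]],
    [[0.25,0,0],[0.15,0,0]],
    [[0.25,0,0],[0.23,0,0]],
    [[0.25,0,0],[0.31,0,0]],
    [[0.25,0,0],[0.39,0,0]],
    [[0.25,0,0],[0.47,0,0]],
    [[0.25,0,0],[0.55,0,0]],
    [[0.25,0,0],[0.55,0,0]]
  ]
}}

```text
t: 5.25
ee_pos: [0.5564, 0.2136, 0.1305]
tool_rot: [2.816, 1.562, 0.361]
force: [2.1, -0.3, 8.4]
width: 0.202
```

```bash
python3 - <<'E'
from h import *
s=env.read_state();print(s["force"],s["ft_torque"],pose()[1].as_matrix().round(3),rel([.554,.2135,.129],-69))
cv2.imwrite("pics/w3.png",env.read_camera("wrist")[:,:,::-1])
E
```

```text
[ 2.07656389 -0.32036512  8.42530585] [-0.0713845   0.0977698  -0.26516617] [[ 0.008  0.634 -0.774]
 [ 0.003 -0.774 -0.634]
 [-1.     0.003 -0.009]] (array([ 0.14, -0.14,  0.2 ]), array([ 0.32 , -0.009, -0.001]))
```

View pics/w3.png

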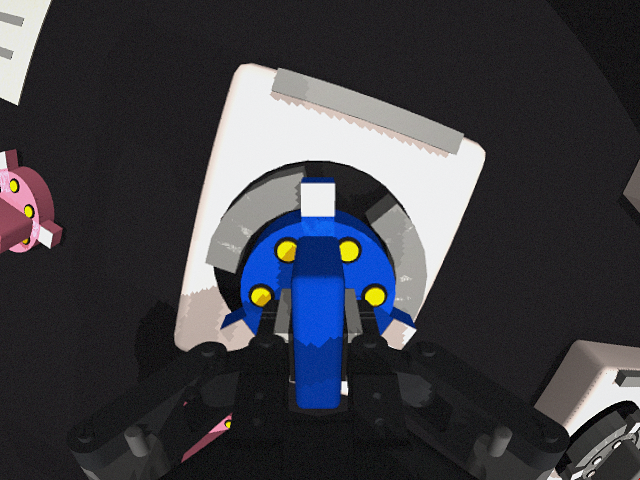

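>>> {"fn": "play_rows", "kwargs": {
  "commands": [
    [[0.25,0,0],[0.08,0,0]],
    [[0.25,0,0],[0.16,0,0]],
    [[0.25,0,0],[0.24,0,0]],
    [[0.25,0,0],[0.32,0,0]],
    [[0.25,0,0],[0.32,0,0]],
    [[0.25,0,0],[0.32,0,0]]
  ]
}}

```text
t: 5.9
ee_pos: [0.5559, 0.2135, 0.1268]
tool_rot: [-3.124, 1.564, 0.388]
force: [-0.4, -0.5, -2.9]
width: 0.205
```

```bash
python3 - <<'E'
from h import *
s=env.read_state();print(s["force"],s["ft_torque"],rel([.554,.2135,.129],-69))
cv2.imwrite("pics/w4.png",env.read_camera("wrist")[:,:,::-1])
E
```

```text
[-0.41600797 -0.45907613 -2.92202877] [ 0.03485337 -0.0246062   0.03702896] (array([-0.23, -0.07,  0.17]), array([ 0.003, -0.007,  0.   ]))
```

View pics/w4.png

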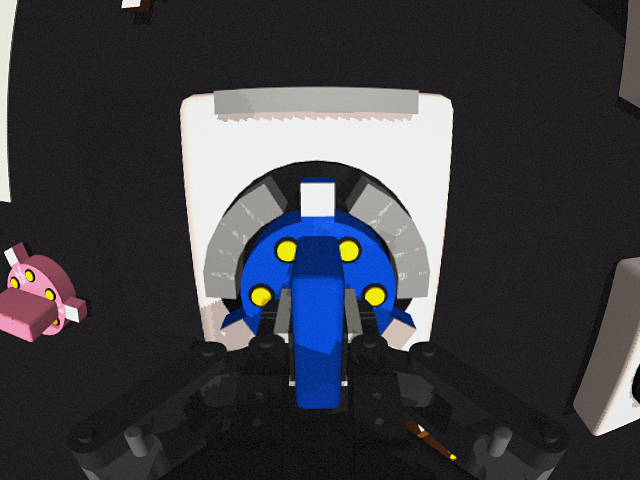

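>>> {"fn": "play_rows", "kwargs": {
  "commands": [
    [[0.3,0,0],[0,0,0]],
    [[0.5,0,0],[0,0,0]],
    [[0.7,0,0],[0,0,0]],
    [[0.9,0,0],[0,0,0]],
    [[1.1,0,0],[0,0,0]],
    [[1.2,0,0],[0,0,0]],
    [[1.2,0,0],[0,0,0]],
    [[1.2,0,0],[0,0,0]]
  ]
}}

```text
t: 6.75
ee_pos: [0.5562, 0.2136, 0.1166]
tool_rot: [3.14, 1.562, 0.368]
force: [-2.5, -2.0, 5.6]
width: 0.207
```

```bash
python3 - <<'E'
from h import *
s=env.read_state();print(s["force"],s["ft_torque"],rel([.554,.2135,.1166],-69))
cv2.imwrite("pics/w5.png",env.read_camera("wrist")[:,:,::-1])
E
```

```text
[-2.54443788 -2.03085034  5.60967703] [-0.35243057  0.85215865 -0.02152566] (array([-0.  , -0.07,  0.21]), array([ 0.003, -0.008, -0.   ]))
```

View pics/w5.png

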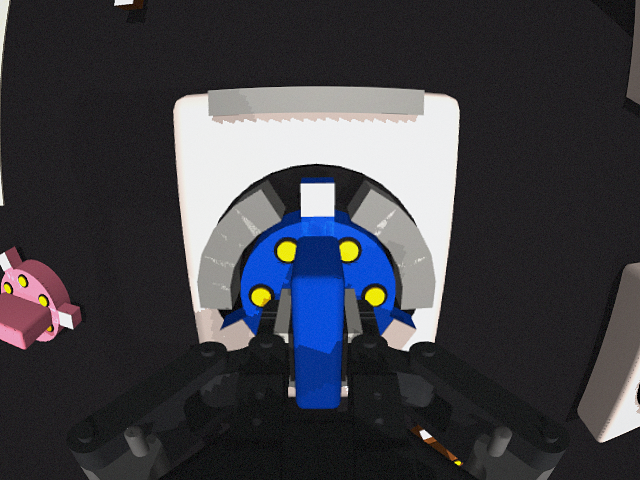

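>>> {"fn": "play_rows", "kwargs": {
  "commands": [
    [[0,0,0],[0,0,0]],
    [[0,0,0],[0,0,0]],
    [[0,0,0],[0,0,0]],
    [[0,0,0],[0,0,0]],
    [[0,0,0],[0,0,0]],
    [[0,0,0],[0,0,0]],
    [[0,0,0],[0,0,0]],
    [[0,0,0],[0,0,0]]
  ],
  "claw": 1
}}

```text
t: 7.6
ee_pos: [0.5562, 0.2136, 0.1165]
tool_rot: [3.141, 1.562, 0.369]
force: [0.1, -0.8, 0.6]
width: 1.003
```

>>> {"fn": "play_rows", "kwargs": {
  "commands": [
    [[-1,0,0],[0,0,0]],
    [[-3,0,0],[0,0,0]],
    [[-6,0,0],[0,0,0]],
    [[-10,0,0],[0,0,0]],
    [[-14,0,0],[0,0,0]],
    [[-14,0,0],[0,0,0]],
    [[-14,0,0],[0,0,0]]
  ]
}}

```text
t: 8.3
ee_pos: [0.5556, 0.2133, 0.259]
tool_rot: [3.122, 1.558, 0.35]
force: [0.2, 0.0, -1.3]
width: 0.998
```

>>> {"fn": "play_rows", "kwargs": {
  "commands": [
    [[0,0,5],[0,0,0]],
    [[0,0,10],[0,0,0]],
    [[0,0,15],[0,0,0]],
    [[0,0,15],[0,0,0]],
    [[0,0,15],[0,0,0]],
    [[0,0,15],[0,0,0]]
  ]
}}

```text
t: 8.9
ee_pos: [0.4161, 0.1593, 0.2566]
tool_rot: [3.128, 1.559, 0.356]
force: [0.4, -0.2, -0.6]
width: 0.999
```

```bash
python3 - <<'E'
from h import *
print(pose()[0])
a=env.read_camera("top")[:,:,::-1][185:295,200:310]
b=env.read_camera("side")[:,:,::-1][245:355,210:335]
cv2.imwrite("pics/z2.png",np.hstack([cv2.resize(a,(400,400),interpolation=2),cv2.resize(b,(400,400),interpolation=2)]))
cv2.imwrite("pics/w6.png",env.read_camera("wrist")[:,:,::-1])
E
```

```text
[0.41614831 0.15927561 0.25655958]
```

View pics/z2.png

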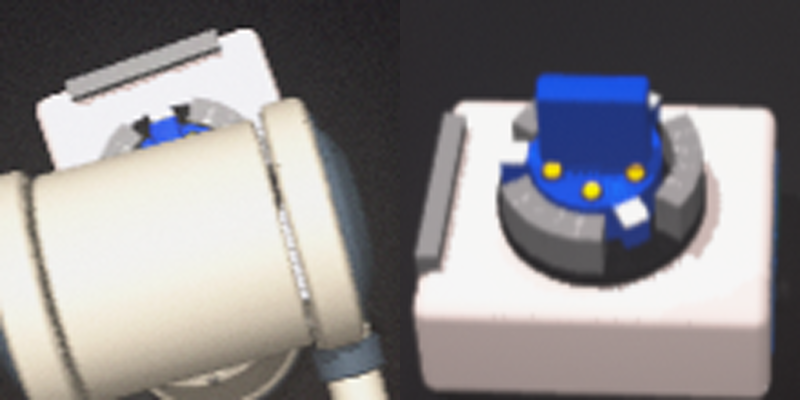

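View pics/w6.png

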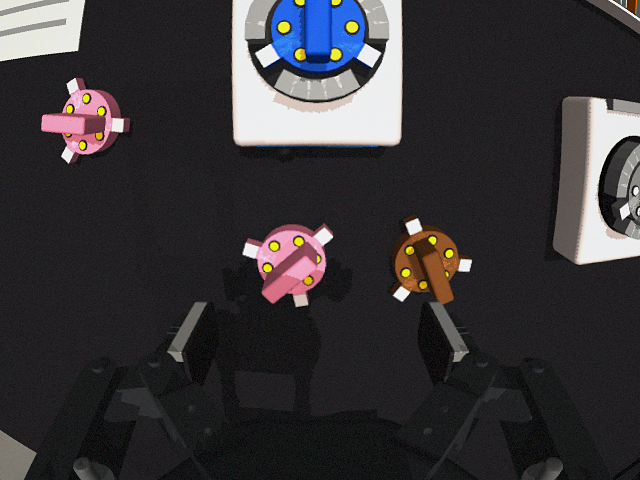

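```bash
python3 - <<'E'
from h import *
q=np.array([210,245])+(np.array([[537,76],[645,76],[650,96],[537,98]])-[400,0]+.5)*[125/400,110/400]-.5
Y=cast("side",q,.134);print(Y.round(4).tolist(),Y.mean(0))
print(env.read_state()["force"]);print(env.job_done())
E
```

```text
[[0.5872, 0.2184, 0.134], [0.5341, 0.1959, 0.134], [0.5256, 0.2076, 0.134], [0.5798, 0.2322, 0.134]] [0.55666829 0.21351352 0.134     ]
[-0.16581693  0.29850439  0.08113538]
the job is handed in; nothing more can be done
None
```

The blue rotor is home in its bowl and released, and I handed the job in at about 9 s; no verdict is reported.

**What I did:** I gripped the bar and pressed down, with about 8 to 9 N measured at the wrist. I then turned the rotor about 50° clockwise seen from above, until its lugs lined up with the notches. I lowered it 14 mm, let go and backed the arm away.

**Last checks:**
- **Height:** The tool height fell from 130.6 to 116.6 mm, exactly the 14 mm between riding and home. It bottomed out at about 5.6 N.
- **Pictures after release:** The side and wrist views show the lugs in the notches and the rotor level, with its top flush with the rim by eye.
- **Position:** The bar centre measured in the side view is (0.557, 0.2135), within about 1 mm of where I released it. I did not measure the bowl's centre directly. From the casing it lies within about 8 to 10 mm of the bar, which is too coarse to confirm the 8 mm limit. The lugs being seated, with 4 mm of radial play, implies it is inside.
- **Touching:** The gripper is about 15 cm clear of the rotor and reads essentially no force.
- **Other parts:** I never went near the grey rotor except to pass well above it, and left the brown and pink look-alikes alone. I did not re-measure their positions.

No check failed. In the last top view the arm hid most of the rotor, so that view confirmed only one lug in its notch.

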